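Unstack the heater blocks into their storage nests

ROBOT

A 6-joint arm with a two-finger parallel gripper is mounted at the origin on a cart in front of the work surface, level with it; the furniture and walls round the work are solid. World frame = base frame: x ahead of the robot, y to its left, z up, the work surface at z = 0. Lengths are in m, angles in rad, forces in N, time in s.
With the tool pointing down it reaches from about 0.35 to 0.85 m from the base axis. Payload 8.1 kg.
Tool frame: the origin (TCP) lies on the centre line of the jaws, within the pads' length; the fingertips stand 17 mm ahead of it and the grasp point (between the pads) lies 2 mm behind it; z points along the fingers, y is the line along which they close (so a half turn about z gives the same grasp; the last joint's range is limited). The gripper opens to 93 mm and grips with 3 to 60 N. Pads are 15 mm wide; open, the fingers measure 128 mm over their backs; the gripper's body (75 mm by 188 mm) begins 65 mm behind the grasp point.
Start: joints at [-1.308, 0.13, 1.488, -0, 1.523, -0.085], TCP at [0.205, -0.564, 0.236] pointing down, gripper open.
Joint ranges: [-2.96, 2.96], [-0.89, 2.26], [0.02, 2.5], [-1.34, 4.48], [0, 2.73], [-2.66, 2.66]. Speed limits (rad/s): [2.39, 2.39, 2.79, 3.14, 3.14, 3.14].

INTERFACE

Orientations are given as a rotation vector (axis times angle).
In Python, from plant import status, eyes, robot gives the robot as it stands. The module is installed in compiled form; this text tells all that it offers.
- The arm moves only by the tool servo_tool, never from a script. Its argument "plan" is text: rows parted by semicolons, each of 4 numbers parted by spaces: the shift along the tool's x, y, z in m, then the turn about the tool's z in degrees. A call has 1 to 12 rows; each row is the pose to reach, as a shift and turn from the pose commanded when the call began, along the tool's axes at that moment; what a row does not reach only later rows make up. A row lasts 1/12 s, in which the tool goes at most 41.7 mm and 7.16 degrees, less where a joint would pass 70% of its speed; a pose out of reach is approached as far as the arm can. A call with a gripper value outside its range is refused whole. "grip" is the closure, from -1 (fully open) to 1 (shut), set as the call begins (left out, the last holds). The fingers move at their own pace and stop on an object; "grip_force" is the grip in N (left out, the last holds). Time passes only in rows, so rows that repeat a pose let the fingers close. It gives the time, the measured TCP pose, the force, the opening and the grip force at its end, in the units of the state.
- status.read_state(): the state, without advancing time (a new reading comes with each control period).
- eyes.read_camera(name): name is "side" or "top" or "wrist"; returns a dict with "image" (480x640x3 uint8, blue, green, red), "fovy" (degrees; the focal length in pixels is half the picture's height over the tangent of half this angle, whatever the lens; pixels are square), "cx", "cy" (the principal point, pixels), "k1" (the pictures are not rectified: a ray, as slopes to the right and down, at radius r is drawn at 1 + k1 r^2 times it, then the intrinsics apply), "world_from_camera" (4x4, takes a point from camera to world coordinates); the wrist camera has in their place "hand_eye" (4x4, takes a point from camera to tool coordinates, whose origin is the TCP and whose axes are the flange's). Camera axes: x right, y down, z forward; pixel columns grow to the right and rows downward; lengths in m; the calibration is good to about 2 mm. A picture is of the moment at which its call begins: read the wrist's pose just before it. There is no depth.
- robot.close_job(): hands the job in; it is judged then, once.
The state is a dict: "t": time; "q": joint angles; "dq": joint speeds; "joint_torque": joint torques, N m; "tool_pos": TCP position; "orientation": TCP orientation; "force": force on the tool from outside, world axes, zero at the start; "wrist_torque": the same for the moment, N m; "opening": finger opening in m; "gripper_force": force on a finger pad.
Only numpy, scipy, OpenCV 4.12 (cv2) and the standard library are available. Lean on these libraries where they do the work, as an engineer would, in place of code of your own. Each camera call takes 0.05 s, during which the arm holds its last target. There are 200 camera calls.

TASK

The aluminium blocks of the dry-block heater have been left in one pile. Take the pile apart from the top down and set each block, upright and lying flat inside the rim, into the light grey nest of its own shape and size: the small round block first, then the larger round one and the square one in either order, and the long one last. Do not tip any block over, and leave the petri dishes and the label roll where they stand.

Things in the scene. Friction and masses are not known exactly. Their poses are not given: they have to be found in the camera images.
- long_block: aluminium heating block, rectangular, 60 mm (x) by 150 mm (y), 30 mm high, two rows of six holes; origin at the centre of its underside, z up; grip across its width. At the start it lies on the bench, carrying the larger round and the square block, 42 mm either way from its centre along y; 0.5 to 0.8 kg. Fingertips 10 mm above its underside stay clear of the nest's rim
- round_block: aluminium heating block, round, 50 mm across, 28 mm high, ring of six holes in its top; origin at the centre of its underside, z up. At the start it stands on one end of the long block, its underside 30 mm above the bench. Fingertips 10 mm above its underside stay clear of the nest's rim
- square_block: aluminium heating block, square, 46 x 46 mm, 28 mm high, four holes in its top; origin at the centre of its underside, z up; x and y are square to its faces. At the start it stands on one end of the long block, its underside 30 mm above the bench, turned a little on it. Fingertips 10 mm above its underside stay clear of the nest's rim
- small_block: aluminium heating block, round, 30 mm across, 28 mm high, one hole in its top; origin at the centre of its underside, z up. At the start it stands on top of the larger round block or of the square block, its underside 58 mm above the bench. Fingertips 10 mm above its underside stay clear of the nest's rim
- long_nest: light grey plastic nest fixed to the bench, rectangular, outside 82 mm (x) by 172 mm (y), inside 70 by 160 mm; floor 12 mm thick, rim wall 6 mm thick with its top 18 mm above the bench (6 mm above the floor), 5 mm of clearance all round the block; origin on the bench under its centre; x across, y along
- round_nest: light grey plastic nest fixed to the bench, round, 72 mm across outside, 60 mm inside; floor 12 mm thick, rim wall 6 mm thick with its top 18 mm above the bench (6 mm above the floor), 5 mm of clearance all round the block; origin on the bench under its centre
- square_nest: light grey plastic nest fixed to the bench, square, 68 mm outside, 56 mm inside; floor 12 mm thick, rim wall 6 mm thick with its top 18 mm above the bench (6 mm above the floor), 5 mm of clearance all round the block; origin on the bench under its centre; x and y are square to its sides
- small_nest: light grey plastic nest fixed to the bench, round, 52 mm across outside, 40 mm inside; floor 12 mm thick, rim wall 6 mm thick with its top 18 mm above the bench (6 mm above the floor), 5 mm of clearance all round the block; origin on the bench under its centre
- dishes: two clear petri dishes, one on the other, 62 mm across, 29 mm high together, loose on the bench; origin at the centre of the underside. Not to be moved. It stands left of a fixed upright barcode scanner (x 0.29 to 0.46, y -0.10 to 0.02, 0.27 m high)
- labels: white roll of blank labels standing on end, 62 mm across, 48 mm high, loose on the bench; origin at the centre of the underside. Not to be moved. Behind the nests stands a fixed monitor: its screen fills x over 0.63, y 0.03 to 0.55, up to 0.36 m high
Not all that is in view belongs to the job. Leave any brown or red look-alike of the small_block alone.

How it is judged:
By the outcome, as a careful person would: the job done as asked, in the order asked, and still so for the second after the job is handed in, with the robot touching nothing.
It also fails if it takes over 125 s, if anything falls off the work surface, if the arm or the gripper's body presses on something with over 40 N, if the wrist force passes 120 N, or if a joint passes its speed limit or range.

## Working session

There is one attempt and no reset: what is moved stays moved. The work goes in short steps, Python scripts to look and compute and a tool call to move; the robot and the scene stay as the last step left them, time stands still between calls to the robot, and variables do not carry over. Pictures are saved under pics/ and viewed, at most 14 in all, crops included, and the job is handed in when it is done.

Besides the shell and the picture viewer there is one more tool, called after "Call:" as name(argument=value, ...), one argument or row to a line, values as JSON. servo_tool: Moves the arm, as the interface text tells. Its arguments: {"type":"object","properties":{"plan":{"type":"string"},"grip":{"type":"number"},"grip_force":{"type":"number"}},"required":["plan"]}

```bash
mkdir -p pics; cat > h.py <<'E'
import numpy as np, cv2
from plant import status, eyes, robot
from scipy.spatial.transform import Rotation as R
def grab(n,save=None):
    s=status.read_state(); c=eyes.read_camera(n)
    if n=='wrist':
        T=np.eye(4);T[:3,:3]=R.from_rotvec(s['orientation']).as_matrix();T[:3,3]=s['tool_pos']
        c['W']=T@np.array(c['hand_eye'])
    else: c['W']=np.array(c['world_from_camera'])
    if save: cv2.imwrite('pics/'+save,c['image']); c2={k:v for k,v in c.items()}; np.save('pics/'+save[:-4]+'.npy',c2,allow_pickle=True)
    return c
def load(n): return np.load('pics/'+n+'.npy',allow_pickle=True).item()
def K(c):
    f=240/np.tan(np.radians(c['fovy'])/2); return np.array([[f,0,c['cx']],[0,f,c['cy']],[0,0,1.]])
def rays(c,px):
    p=cv2.undistortPoints(np.float64(px).reshape(-1,1,2),K(c),np.array([c['k1'],0,0,0.])).reshape(-1,2)
    d=np.c_[p,np.ones(len(p))]@c['W'][:3,:3].T
    return c['W'][:3,3],d
def plane(c,px,z):
    o,d=rays(c,px); return o+d*((z-o[2])/d[:,2])[:,None]
def proj(c,P):
    T=np.linalg.inv(c['W']); P=np.float64(P).reshape(-1,3)@T[:3,:3].T+T[:3,3]
    return cv2.projectPoints(P,np.zeros(3),np.zeros(3),K(c),np.array([c['k1'],0,0,0.]))[0].reshape(-1,2)
def tri(c1,p1,c2,p2):
    o1,d1=rays(c1,p1);o2,d2=rays(c2,p2); d1=d1[0];d2=d2[0]
    t=np.linalg.lstsq(np.c_[d1,-d2],o2-o1,rcond=None)[0]
    a=o1+d1*t[0];b=o2+d2*t[1]; return (a+b)/2,np.linalg.norm(a-b)
E
python3 - <<'E'
from h import *
np.set_printoptions(precision=3,suppress=True)
for n in['top','side','wrist']:
    c=grab(n,n+'0.png'); print(n,c['fovy'],c['k1'],c['W'])
s=status.read_state();print(s)
E
```

```text
top 43.139220792936186 0.04842209590035586 [[-0.009 -0.991  0.136  0.241]
 [-1.     0.01   0.008  0.136]
 [-0.009 -0.135 -0.991  1.599]
 [ 0.     0.     0.     1.   ]]
side 47.59082383693055 -0.16618038065323654 [[-0.843 -0.27   0.465 -0.079]
 [-0.538  0.439 -0.72   0.999]
 [-0.01  -0.857 -0.516  0.683]
 [ 0.     0.     0.     1.   ]]
wrist 68.2033776206334 -0.05618715917042229 [[ 0.34  -0.901 -0.27   0.28 ]
 [-0.94  -0.326 -0.097 -0.535]
 [-0.001  0.287 -0.958  0.383]
 [ 0.     0.     0.     1.   ]]
{'t': 0.15, 'q': array([-1.308,  0.131,  1.489,  0.   ,  1.523, -0.085]), 'dq': array([ 0.001, -0.002, -0.003, -0.001, -0.001, -0.001]), 'joint_torque': array([  0.   , -56.048, -49.234,   0.077,   0.031,  -0.   ]), 'tool_pos': array([ 0.204, -0.564,  0.235]), 'orientation': array([-3.093, -0.543,  0.   ]), 'force': array([-0.447, -0.197, -0.045]), 'wrist_torque': array([0.077, 0.001, 0.014]), 'gripper_force': 0.0, 'opening': 0.09310583901558775}
```

View pics/top0.png

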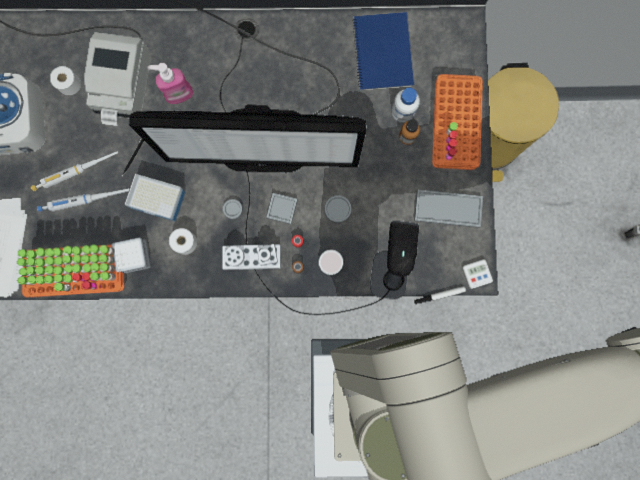

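View pics/side0.png

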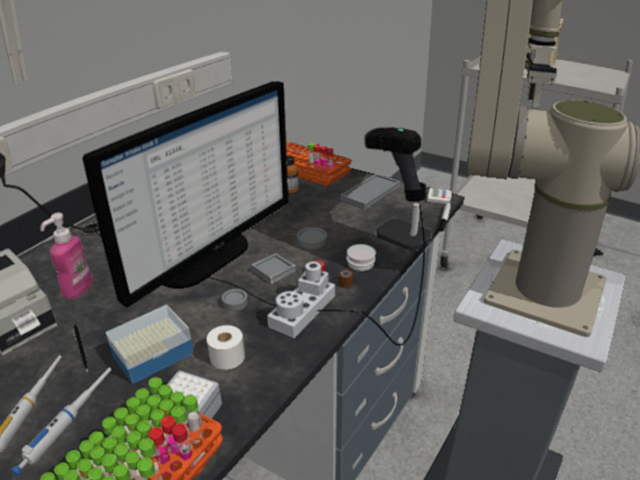

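The top picture shows the pile at about (250,256), with the round block at (234,256) and the square with the small block on it at (267,256). The nests are small (232,208), square (283,207), round (337,208) and long (449,208). The dishes are at (331,262), the labels at (181,240), and the brown and red look-alikes at (298,266) and (298,240). The side picture agrees, with the pile at (302,300) and the small block standing on the square one. I'll enlarge both for outlines.

```bash
python3 - <<'E'
from h import *
np.set_printoptions(precision=3,suppress=True)
t=load('top0');s=load('side0')
a=cv2.resize(t['image'][180:290,200:360],None,fx=5,fy=5,interpolation=cv2.INTER_CUBIC)
cv2.imwrite('pics/tc.png',a)
b=cv2.resize(s['image'][210:350,190:390],None,fx=4,fy=4,interpolation=cv2.INTER_CUBIC)
cv2.imwrite('pics/sc.png',b)
for n,p,z in [('pile',(250,256),.03),('round',(234,256),.058),('sq',(267,256),.058),('smallN',(232,208),.018),('sqN',(283,207),.018),('rN',(337,208),.018),('lN',(449,208),.018),('dish',(331,262),.029),('labels',(181,240),.048)]:
    P=plane(t,[p],z)[0]; print(n,P,proj(s,P),np.hypot(*P[:2]))
E
```

```text
pile [0.405 0.322 0.03 ] [[299.954 299.42 ]] 0.5169764067392375
round [0.402 0.359 0.058] [[289.273 298.594]] 0.5392418880323416
sq [0.401 0.275 0.058] [[314.35  276.188]] 0.48648572579409743
smallN [0.534 0.372 0.018] [[232.584 295.824]] 0.6505088526030401
sqN [0.535 0.237 0.018] [[272.364 263.236]] 0.5852016979679077
rN [0.531 0.094 0.018] [[310.194 234.537]] 0.539207472720066
lN [ 0.528 -0.201  0.018] [[370.286 187.194]] 0.5645072147363986
dish [0.387 0.112 0.029] [[360.55 251.79]] 0.40267874612956334
labels [0.446 0.498 0.048] [[223.017 336.422]] 0.6681428649800961
```

View pics/tc.png

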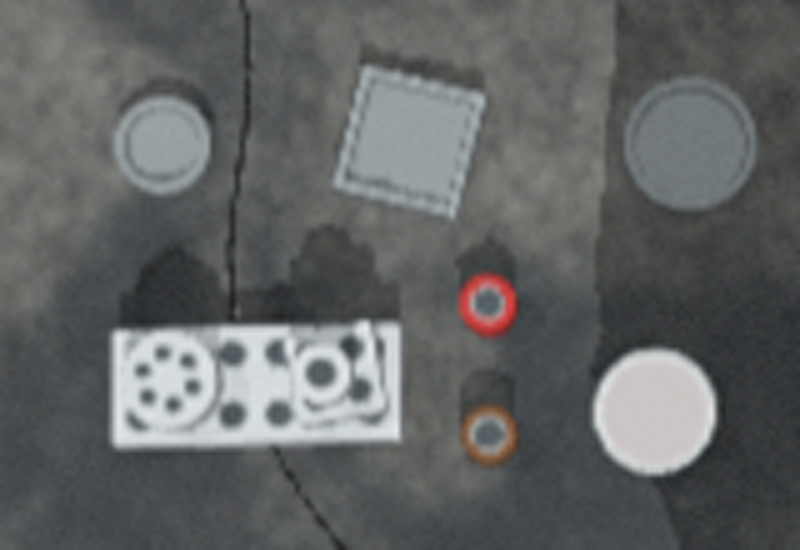

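View pics/sc.png

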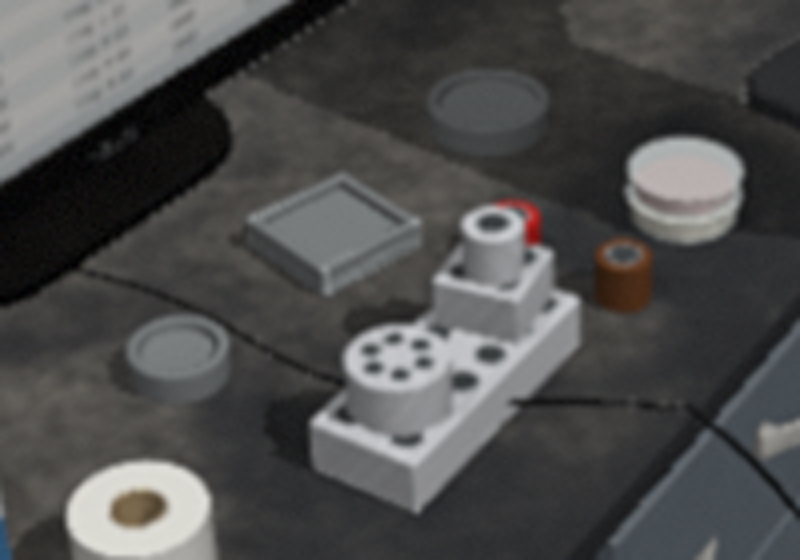

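The crops put the small block's hole at about (320,375) in the top crop and (492,222) in the side crop. The square block is turned about 10°, and its nest about 14°. I'll swing over the scanner above z 0.34 and look from the wrist camera.

Call:
servo_tool(
  plan="0.034 -0.021 -0.03 -7; 0.067 -0.042 -0.06 -14; 0.101 -0.064 -0.09 -21; 0.135 -0.085 -0.12 -28; 0.169 -0.106 -0.12 -35; 0.203 -0.127 -0.12 -42; 0.237 -0.149 -0.12 -49; 0.271 -0.17 -0.12 -56; 0.304 -0.191 -0.12 -63; 0.337 -0.212 -0.12 -70; 0.337 -0.212 -0.12 -70",
  grip=-1,
)

```text
t: 1.07
tool_pos: [0.4512, -0.2459, 0.3555]
orientation: [-2.21, -2.232, -0.003]
force: [-0.3, -0.5, 0.1]
opening: 0.0927
gripper_force: 0.0
```

Call:
servo_tool(
  plan="0.04 0 0 0; 0.08 0 0 0; 0.12 0 0 0; 0.16 0 0 0; 0.2 0 0 0; 0.24 0 0 0; 0.28 0 0 0; 0.32 0 0 0; 0.36 0 0 0; 0.4 0 0 0; 0.44 0 0 0; 0.48 0 0 0",
)

```text
t: 2.07
tool_pos: [0.4491, 0.2321, 0.3555]
orientation: [2.223, 2.22, 0.0]
force: [0.8, 0.2, 0.8]
opening: 0.0931
gripper_force: 0.0
```

Call:
servo_tool(
  plan="0.03 0 0 0; 0.04 0 0 0; 0.04 0 0 0; 0.04 0 0 0",
)

```text
t: 2.4
tool_pos: [0.4496, 0.2697, 0.3552]
orientation: [2.221, 2.221, -0.002]
force: [0.2, -0.3, -0.4]
opening: 0.0927
gripper_force: 0.0
```

```bash
python3 - <<'E'
from h import *
np.set_printoptions(precision=4,suppress=True)
w=grab('wrist','w1.png');print(w['W'],w['cx'],w['cy']); s=status.read_state();print(s['tool_pos'],s['orientation'],s['q'])
E
```

```text
[[ 1.     -0.0005 -0.001   0.4502]
 [-0.0007 -0.9574 -0.2886  0.3518]
 [-0.0008  0.2886 -0.9574  0.503 ]
 [ 0.      0.      0.      1.    ]] 312.20626903209507 237.48830301511026
[0.4498 0.269  0.3554] [ 2.2229  2.2194 -0.0013] [ 0.4416 -0.0924  1.498  -0.0006  1.7367  0.4431]
```

View pics/w1.png

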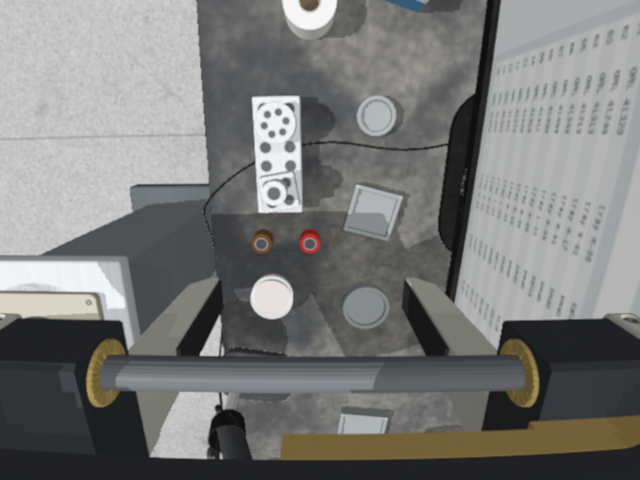

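The wrist picture shows the round block at (276,122), the small one at (274,193), the small nest (377,115), the square nest (373,212), the round nest (366,307) and the dishes (272,297). The long nest is partly hidden by the gripper at (362,422).

```bash
cat > seg.py <<'E'
from h import *
np.set_printoptions(precision=4,suppress=True)
def blobs(c,x0,y0,x1,y1,lo,hi,amin=80,sat=45):
    im=c['image'][y0:y1,x0:x1]; up=cv2.resize(im,None,fx=4,fy=4,interpolation=cv2.INTER_CUBIC)
    up=cv2.GaussianBlur(up,(5,5),0)
    h=cv2.cvtColor(up,cv2.COLOR_BGR2HSV)
    m=((h[...,2]>=lo)&(h[...,2]<=hi)&(h[...,1]<sat)).astype(np.uint8)*255
    m=cv2.morphologyEx(m,cv2.MORPH_OPEN,np.ones((5,5)))
    out=[]
    for k in cv2.findContours(m,cv2.RETR_EXTERNAL,cv2.CHAIN_APPROX_NONE)[0]:
        a=cv2.contourArea(k)/16
        if a<amin: continue
        p=(k.reshape(-1,2)+.5)/4-.5+[x0,y0]
        out.append((a,p.astype(np.float32)))
    return out
def desc(c,b,z):
    P=plane(c,b[1],z)[:,:2].astype(np.float32)
    hull=cv2.convexHull(P); r=cv2.minAreaRect(hull*1000); mc,mr=cv2.minEnclosingCircle(hull*1000)
    e=cv2.fitEllipse(hull*1000) if len(hull)>5 else None
    print('px',b[1].mean(0),'area',b[0],'rect',np.array(r[0]),np.array(r[1]),round(r[2],1),'ell',np.array(e[0]) if e else 0,np.array(e[1]) if e else 0)
E
python3 - <<'E'
from seg import *
w=load('w1');t=load('top0')
im=w['image']
for n,(x,y) in dict(smallN=(377,115),sqN=(373,205),rN=(366,307),bench=(330,180),bench2=(340,100),bench3=(330,270),blk=(290,150)).items(): print(n,im[y,x])
it=t['image']
for n,(x,y) in dict(smallN=(232,208),sqN=(283,207),rN=(337,208),lN=(449,208),b=(255,210),b2=(310,230),b3=(360,230),b4=(430,235)).items(): print(n,it[y,x])
E
```

```text
smallN [185 184 179]
sqN [183 182 177]
rN [140 139 134]
bench [81 83 84]
bench2 [95 93 90]
bench3 [80 81 82]
blk [120 115 109]
smallN [162 161 153]
sqN [162 161 153]
rN [126 123 118]
lN [160 157 150]
b [92 94 91]
b2 [ 98 102  99]
b3 [71 72 71]
b4 [90 90 87]
```

```bash
python3 - <<'E'
from seg import *
w=load('w1');t=load('top0')
print('wrist nests')
for box,lo in [((340,85,415,145),128),((335,170,415,255),128),((330,275,400,340),112)]:
    for b in blobs(w,*box,lo,255): desc(w,b,.018)
print('wrist pile'); 
for z in (.03,.058):
  for b in blobs(w,240,85,310,222,140,255): desc(w,b,z)
print('top nests')
for box,lo in [((215,190,250,222),122),((260,185,305,230),122),((320,190,355,225),106),((405,180,492,235),122)]:
    for b in blobs(t,*box,lo,255): desc(t,b,.018)
# crop of pile for viewing
a=cv2.resize(w['image'][85:225,235:415],None,fx=4,fy=4,interpolation=cv2.INTER_CUBIC);cv2.imwrite('pics/wc.png',a)
E
```

```text
wrist nests
px [385.1014 101.39  ] area 2050.28125 rect [538.8327 378.0623] [87.6105 63.5454] 0.5 ell [539.0114 400.8521] [ 88.762  108.7833]
px [372.2422 211.6574] area 2239.90625 rect [533.6773 242.1097] [67.3511 69.8705] 75.5 ell [534.065  244.3729] [84.8979 97.7067]
px [405.1565 207.2182] area 666.28125 rect [569.278 241.792] [48.1996 97.2608] 4.6 ell [578.063  246.1708] [ 83.2361 107.4358]
px [365.7172 307.614 ] area 1510.59375 rect [531.3205  93.0591] [71.0518 70.8914] 64.7 ell [531.2971  93.0941] [70.8879 71.3884]
wrist pile
px [277.4678 153.2719] area 5416.78125 rect [404.1481 320.1307] [ 62.0421 151.0115] 1.0 ell [405.5137 320.1393] [148.533  158.5756]
px [277.4678 153.2719] area 5416.78125 rect [406.8725 322.0031] [ 58.3693 142.072 ] 1.0 ell [407.9917 322.0448] [137.6618 149.435 ]
top nests
px [231.2276 208.9199] area 295.375 rect [532.5388 372.4166] [51.5745 51.8468] 87.3 ell [531.4551 373.944 ] [51.2115 56.9408]
px [281.4038 207.9224] area 646.5625 rect [532.9765 241.4085] [69.8136 70.0151] 75.2 ell [531.7576 240.1331] [ 82.7751 101.3083]
px [336.5496 207.3242] area 516.65625 rect [531.0377  92.6404] [68.0601 69.1186] 89.4 ell [530.7137  92.6902] [68.8605 70.0359]
px [450.077  208.7659] area 1887.21875 rect [ 527.9354 -199.7188] [173.2237  84.1399] 83.7 ell [ 523.1534 -206.6403] [ 96.1692 232.3967]
```

View pics/wc.png

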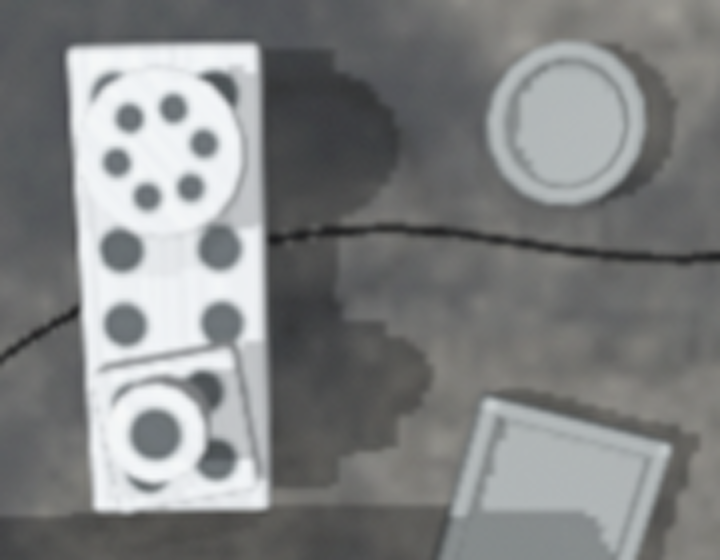

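The crop clearly shows the small block's hole at (156,434), the round block's top at (163,152), the small nest at (566,124), and the square's corners at about (100,370), (236,345) and (258,485). I'll triangulate heights against the side view.

```bash
python3 - <<'E'
from seg import *
w=load('w1');t=load('top0');s=load('side0')
W=lambda x,y:[[235+(x+.5)/4-.5,85+(y+.5)/4-.5]]
S=lambda x,y:[[190+(x+.5)/4-.5,210+(y+.5)/4-.5]]
T=lambda x,y:[[200+(x+.5)/5-.5,180+(y+.5)/5-.5]]
for n,a,b,c in [('small',W(156,434),S(492,222),T(320,375)),('round',W(163,152),S(397,353),T(171,380)),('smallN',W(566,124),S(178,349),T(162,144)),('longcorner',W(96,510),S(580,297),T(400,440)),('sqN corner',W(486,400),S(330,288),T(365,66)),('longUL',W(70,47),S(415,468),T(114,445))]:
    print(n,*tri(w,a,s,b),'| top:',*tri(t,c,s,b))
for n,a,z in [('small',W(156,434),.086),('round',W(163,152),.058),('smallN',W(566,124),.018)]: print(n,plane(w,a,z)[0])
C=np.array([plane(w,W(*p),.058)[0][:2] for p in [(100,370),(236,345),(258,485),(106,508)]]);print(C,C.mean(0),[np.degrees(np.arctan2(*(C[i]-C[(i+1)%4])[::-1])) for i in range(4)],[np.linalg.norm(C[i]-C[i-1]) for i in range(4)])
C=np.array([plane(w,W(*p),.03)[0][:2] for p in [(68,47),(258,44),(268,508),(97,510)]]);print(C,C.mean(0))
b=max(blobs(w,340,85,393,130,152,255),key=lambda b:b[0]);desc(w,b,.018)
E
```

```text
small [0.403  0.2801 0.0861] 0.002718451578774929 | top: [0.4013 0.2809 0.0877] 0.0007107525692672382
round [0.4043 0.3606 0.0592] 0.003717419768901137 | top: [0.4028 0.3596 0.0595] 0.00020346827929708017
smallN [0.5326 0.3709 0.0155] 0.002670531716250022 | top: [0.5321 0.3712 0.0161] 0.0025095697421593723
longcorner [0.3751 0.2441 0.0291] 0.0032531593238275184 | top: [0.3732 0.2448 0.0311] 0.0005631901402514193
sqN corner [0.5097 0.2775 0.0038] 0.0051607673935191774 | top: [ 0.5584  0.2542 -0.0229] 0.05356372320763259
longUL [0.3726 0.3935 0.0279] 0.003618532011289453 | top: [0.3718 0.393  0.0284] 0.0017927611547594706
small [0.404 0.281 0.086]
round [0.4056 0.3618 0.058 ]
smallN [0.5332 0.3716 0.018 ]
[[0.384  0.2965]
 [0.4267 0.3041]
 [0.433  0.2598]
 [0.3841 0.2524]] [0.407  0.2782] [np.float64(-169.85193596222425), np.float64(98.16381609385942), np.float64(8.653406769900771), np.float64(-89.87727504495106)] [np.float64(0.04414537733236754), np.float64(0.04334528002906427), np.float64(0.04478921986096032), np.float64(0.049496295869116226)]
[[0.3737 0.3944]
 [0.4334 0.395 ]
 [0.4353 0.246 ]
 [0.3768 0.2454]] [0.4048 0.3202]
px [375.8061 114.2933] area 1059.5625 rect [531.3925 375.5796] [47.4616 42.7093] 0.4 ell [534.7841 374.2747] [43.7399 58.185 ]
```

The heights check out: 86 mm, 58 mm and 30 mm for the block tops, and about 17 mm for the rim. Next is the pick of the small block.

Call:
servo_tool(
  plan="0.003 -0.012 0.035 0; 0.006 -0.024 0.07 0; 0.008 -0.036 0.105 0; 0.011 -0.046 0.14 0; 0.011 -0.046 0.175 0; 0.011 -0.046 0.205 0; 0.011 -0.046 0.225 0; 0.011 -0.046 0.24 0; 0.011 -0.046 0.255 0; 0.011 -0.046 0.265 0; 0.011 -0.046 0.27 0; 0.011 -0.046 0.27 0",
)

```text
t: 3.45
tool_pos: [0.4035, 0.2799, 0.0848]
orientation: [-2.224, -2.218, 0.002]
force: [-0.1, 0.1, 0.1]
opening: 0.0931
gripper_force: 0.0
```

Call:
servo_tool(
  plan="0 0 0 0; 0 0 0 0; 0 0 0 0; 0 0 0 0; 0 0 0 0; 0 0 0 0; 0 0 0 0; 0 0 0 0; 0 0 0 0; 0 0 0 0",
  grip=1,
  grip_force=20,
)

```text
t: 4.28
tool_pos: [0.4037, 0.2811, 0.0856]
orientation: [-2.223, -2.22, 0.0]
force: [0.1, -0.2, 0.0]
opening: 0.031
gripper_force: 0.2
```

Call:
servo_tool(
  plan="0 0 0 0; 0 0 0 0; 0 0 0 0; 0 0 0 0",
)

```text
t: 4.62
tool_pos: [0.4037, 0.2811, 0.0856]
orientation: [-2.223, -2.22, 0.0]
force: [0.1, -0.6, -1.0]
opening: 0.0293
gripper_force: 20.0
```

Call:
servo_tool(
  plan="0 0 -0.02 -4; 0 0 -0.05 -11; 0.004 0.006 -0.075 -18; 0.011 0.016 -0.075 -25; 0.02 0.028 -0.075 -32; 0.03 0.043 -0.075 -39; 0.042 0.06 -0.075 -46; 0.054 0.077 -0.075 -53; 0.066 0.095 -0.075 -60; 0.078 0.112 -0.075 -67; 0.086 0.124 -0.075 -74; 0.0905 0.1295 -0.075 -81",
)

```text
t: 5.62
tool_pos: [0.5346, 0.3721, 0.1601]
orientation: [0.239, 3.132, -0.0]
force: [1.5, 0.0, -0.6]
opening: 0.0294
gripper_force: 20.0
```

Call:
servo_tool(
  plan="0 0 0.02 -7; 0 0 0.04 -9; 0 0 0.06 -9; 0 0 0.075 -9; 0 0 0.09 -9; 0 0 0.09 -9; 0 0 0.09 -9; 0 0 0.09 -9",
)

```text
t: 6.28
tool_pos: [0.5338, 0.3717, 0.0716]
orientation: [0.002, 3.141, 0.001]
force: [0.1, -0.2, 0.7]
opening: 0.0293
gripper_force: 20.0
```

```bash
python3 - <<'E'
from seg import *
w=grab('wrist','w2.png');t=grab('top','top2.png');sd=grab('side','side2.png')
s=status.read_state();print(s['tool_pos'],s['orientation'],s['opening'])
cv2.imwrite('pics/c2.png',np.hstack([cv2.resize(w['image'],(400,300)),cv2.resize(sd['image'][230:350,170:330],(400,300))]))
E
```

```text
[0.5343 0.372  0.0723] [0.0021 3.1395 0.002 ] 0.0293473826907891
```

View pics/c2.png

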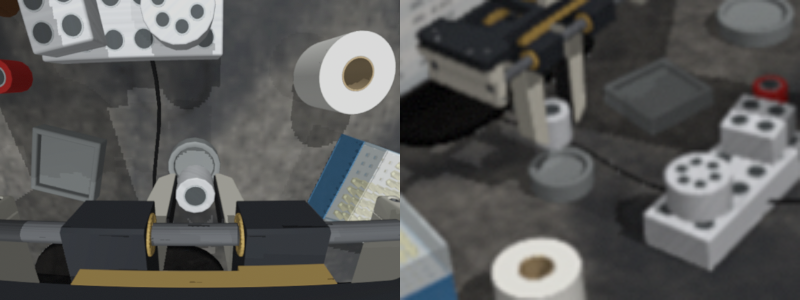

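The held small block sits over the small nest in both views: wrist (195,195) against the nest at (194,158), with the side view showing it directly above. I'll lower and release.

Call:
servo_tool(
  plan="0 0 0.01 0; 0 0 0.02 0; 0 0 0.026 0; 0 0 0.029 0; 0 0 0.031 0; 0 0 0.031 0; 0 0 0.031 0",
)

```text
t: 7.02
tool_pos: [0.5332, 0.3713, 0.0396]
orientation: [-0.002, -3.141, 0.001]
force: [-1.2, -1.3, 3.8]
opening: 0.0296
gripper_force: 20.0
```

Call:
servo_tool(
  plan="0 0 0 0; 0 0 0 0; 0 0 0 0; 0 0 0 0; 0 0 0 0; 0 0 0 0",
  grip=0,
)

```text
t: 7.52
tool_pos: [0.5334, 0.3715, 0.0395]
orientation: [-0.002, -3.142, 0.0]
force: [-0.7, -0.1, -0.4]
opening: 0.0468
gripper_force: 0.0
```

Call:
servo_tool(
  plan="0 0 -0.02 0; 0 0 -0.05 0; 0 0 -0.085 7; 0.01 -0.005 -0.12 14; 0.025 -0.013 -0.15 21; 0.043 -0.023 -0.18 28; 0.061 -0.033 -0.21 35; 0.079 -0.043 -0.21 42; 0.097 -0.053 -0.21 49; 0.115 -0.062 -0.21 56; 0.128 -0.069 -0.21 63; 0.1335 -0.0715 -0.21 70",
  grip=-1,
)

```text
t: 8.52
tool_pos: [0.3984, 0.2995, 0.2499]
orientation: [1.811, 2.567, 0.0]
force: [-0.5, -0.7, -0.3]
opening: 0.0931
gripper_force: 0.0
```

Call:
servo_tool(
  plan="0 0 0 7; 0 0 0 11; 0 0 0 11; 0 0 0 11; 0 0 0 11",
)

```text
t: 8.93
tool_pos: [0.3998, 0.3002, 0.2497]
orientation: [2.039, 2.39, 0.0]
force: [0.2, 0.0, -0.4]
opening: 0.0931
gripper_force: 0.0
```

```bash
python3 - <<'E'
from seg import *
w=grab('wrist','w3.png');t=grab('top','top3.png');sd=grab('side','side3.png')
s=status.read_state();print(s['tool_pos'],s['orientation'],s['opening'])
cv2.imwrite('pics/c3.png',np.vstack([cv2.resize(w['image'],(640,480))[:330],cv2.resize(sd['image'][230:350,170:330],(360,270)).__class__(np.zeros((0,640,3),np.uint8)) if 0 else cv2.resize(sd['image'][250:335,170:370],(640,270))]))
E
```

```text
[0.3998 0.3002 0.2496] [-2.0402 -2.389   0.0002] 0.09288971105050155
```

View pics/c3.png

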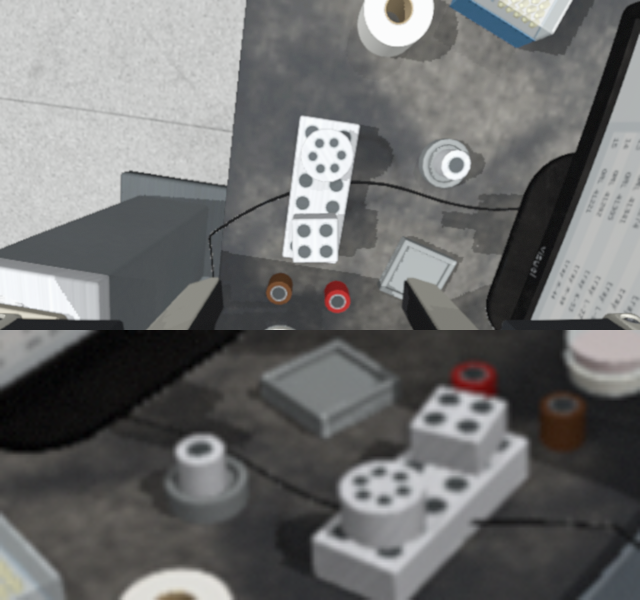

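The small block stands in its nest, upright in the side strip at (200,470), and the square is now clear in the wrist picture at (316,241). I'll measure from the dark holes.

```bash
cat > holes.py <<'E'
from seg import *
def holes(c,x0,y0,x1,y1,hi=140,amin=20,amax=200,block=True):
    up=cv2.resize(c['image'][y0:y1,x0:x1],None,fx=4,fy=4,interpolation=cv2.INTER_CUBIC)
    g=cv2.GaussianBlur(cv2.cvtColor(up,cv2.COLOR_BGR2GRAY),(5,5),0)
    m=(g<hi).astype(np.uint8)
    n,l,st,ce=cv2.connectedComponentsWithStats(m)
    return [((ce[i]+.5)/4-.5+[x0,y0],st[i][4]/16) for i in range(1,n) if amin<st[i][4]/16<amax and st[i][0]>0 and st[i][1]>0 and st[i][0]+st[i][2]<m.shape[1] and st[i][1]+st[i][3]<m.shape[0]]
E
python3 - <<'E'
from holes import *
w=load('w3');sd=load('side3')
for nm,c,box,z in [('sq',w,(291,214,342,265),.058),('round',w,(302,130,354,182),.058),('long',w,(285,115,360,262),.03),('small',w,(441,150,472,182),.040)]:
    print(nm)
    for p,a in holes(c,*box,amin=10): print(p,a,plane(c,[p],z)[0])
for b in blobs(w,375,225,470,300,120,255): desc(w,b,.018)
for p,a in holes(sd,300,250,345,300,amin=5)+holes(sd,225,280,242,298,amin=5): print('side',p,a)
E
```

```text
sq
[325.5263 230.0606] 107.0 [0.4155 0.2901 0.058 ]
[303.4496 230.4488] 107.0625 [0.3939 0.2862 0.058 ]
[303.8973 251.3147] 101.5625 [0.3976 0.2646 0.058 ]
[325.682  250.9837] 99.5 [0.4193 0.2684 0.058 ]
round
[346.7775 134.2938] 38.3125 [0.4195 0.3837 0.058 ]
[333.536  142.3661] 42.125 [0.4087 0.3746 0.058 ]
[318.9995 142.8885] 42.6875 [0.3954 0.372  0.058 ]
[340.9822 154.7577] 41.8125 [0.4175 0.3646 0.058 ]
[312.3326 156.0185] 40.9375 [0.3912 0.3592 0.058 ]
[334.1637 167.6679] 40.8125 [0.4133 0.3518 0.058 ]
[319.9415 168.2232] 40.875 [0.4001 0.3491 0.058 ]
long
[310.1935 129.9915] 57.9375 [0.3854 0.3823 0.03  ]
[346.748 134.265] 38.625 [0.4221 0.384  0.03  ]
[333.536  142.3661] 42.125 [0.4104 0.3741 0.03  ]
[318.9995 142.8885] 42.6875 [0.3961 0.3713 0.03  ]
[340.9822 154.7577] 41.8125 [0.42   0.3632 0.03  ]
[312.3326 156.0185] 40.9375 [0.3915 0.3574 0.03  ]
[334.1637 167.6679] 40.8125 [0.4154 0.3493 0.03  ]
[319.9415 168.2232] 40.875 [0.4011 0.3465 0.03  ]
[305.2575 180.1369] 122.125 [0.3881 0.3321 0.03  ]
[336.0519 185.0134] 103.875 [0.4205 0.3321 0.03  ]
[302.1549 202.5874] 113.375 [0.3885 0.3083 0.03  ]
[324.6023 210.2408] 186.875 [0.4132 0.3039 0.03  ]
[325.5263 230.0606] 107.0 [0.4178 0.2826 0.03  ]
[303.4496 230.4488] 107.0625 [0.3944 0.2784 0.03  ]
[303.8973 251.3147] 101.5625 [0.3985 0.255  0.03  ]
[325.682  250.9837] 99.5 [0.422  0.2591 0.03  ]
small
[455.8888 164.6746] 147.6875 [0.5348 0.373  0.04  ]
px [418.3194 259.6563] area 5942.53125 rect [537.1724 257.9836] [115.8298  92.0676] 9.1 ell [537.3221 258.9955] [109.2058 125.7539]
side [305.3028 277.4397] 21.0
side [315.7898 279.8849] 22.1875
side [231.8239 286.945 ] 28.125
```

Call:
servo_tool(
  plan="-0.008 0.001 0.03 -1; -0.016 0.002 0.06 -1; -0.0235 0.003 0.09 -1; -0.0235 0.003 0.12 -1; -0.0235 0.003 0.145 -1; -0.0235 0.003 0.16 -1; -0.0235 0.003 0.175 -1; -0.0235 0.003 0.185 -1; -0.0235 0.003 0.1925 -1; -0.0235 0.003 0.1925 -1; -0.0235 0.003 0.1925 -1",
)

```text
t: 10.0
tool_pos: [0.4065, 0.2775, 0.0574]
orientation: [-2.021, -2.406, 0.0]
force: [0.3, 0.3, 0.0]
opening: 0.0926
gripper_force: 0.0
```

Call:
servo_tool(
  plan="0 0 0 0; 0 0 0 0; 0 0 0 0; 0 0 0 0; 0 0 0 0; 0 0 0 0; 0 0 0 0; 0 0 0 0; 0 0 0 0; 0 0 0 0; 0 0 0 0",
  grip=1,
  grip_force=25,
)

```text
t: 10.92
tool_pos: [0.4064, 0.2774, 0.0572]
orientation: [-2.021, -2.405, 0.0]
force: [-0.9, -0.7, 0.5]
opening: 0.046
gripper_force: 25.0
```

Call:
servo_tool(
  plan="0 0 -0.015 0; 0 0 -0.04 -5; 0 0 -0.07 -11; -0.006 0.012 -0.08 -18; -0.014 0.03 -0.08 -25; -0.023 0.048 -0.08 -32; -0.032 0.067 -0.08 -39; -0.041 0.085 -0.08 -46; -0.049 0.102 -0.08 -53; -0.055 0.115 -0.07 -59.5; -0.057 0.119 -0.05 -65.5; -0.057 0.119 -0.025 -65.5",
)

```text
t: 11.92
tool_pos: [0.5361, 0.2416, 0.0831]
orientation: [0.389, 3.114, 0.002]
force: [-0.1, 0.9, -1.5]
opening: 0.0456
gripper_force: 25.0
```

Call:
servo_tool(
  plan="0 0 0.01 0; 0 0 0.02 0; 0 0 0.03 0; 0 0 0.036 0; 0 0 0.04 0; 0 0 0.042 0; 0 0 0.043 0; 0 0 0.043 0; 0 0 0.043 0",
)

```text
t: 12.67
tool_pos: [0.5339, 0.242, 0.0399]
orientation: [0.398, 3.115, 0.001]
force: [0.2, 0.3, -1.7]
opening: 0.0455
gripper_force: 25.0
```

Call:
servo_tool(
  plan="0 0 0.0007 0; 0 0 0.0007 0; 0 0 0.0007 0",
)

```text
t: 12.92
tool_pos: [0.5341, 0.242, 0.0392]
orientation: [0.398, 3.115, 0.001]
force: [0.4, 0.1, 1.3]
opening: 0.0456
gripper_force: 25.0
```

Call:
servo_tool(
  plan="0 0 0 0; 0 0 0 0; 0 0 0 0; 0 0 0 0; 0 0 0 0; 0 0 0 0",
  grip=-0.4,
)

```text
t: 13.42
tool_pos: [0.5334, 0.2418, 0.0384]
orientation: [-0.398, -3.116, 0.0]
force: [0.3, -0.5, 0.3]
opening: 0.0651
gripper_force: 0.0
```

Call:
servo_tool(
  plan="0 0 -0.02 0; 0 0 -0.05 0; 0.005 0.003 -0.085 7; 0.02 0.011 -0.12 14; 0.042 0.022 -0.12 21; 0.065 0.035 -0.12 28; 0.088 0.047 -0.12 35; 0.111 0.059 -0.12 42; 0.132 0.07 -0.12 49; 0.148 0.079 -0.12 56; 0.1555 0.083 -0.12 63; 0.1555 0.083 -0.12 70",
  grip=-1,
)

```text
t: 14.42
tool_pos: [0.4022, 0.3626, 0.1584]
orientation: [-2.118, -2.32, -0.0]
force: [0.3, -0.7, -0.1]
opening: 0.0929
gripper_force: 0.0
```

Call:
servo_tool(
  plan="0 0 0.01 5; 0 0 0.035 5; 0 0 0.06 5; 0 0 0.08 5; 0 0 0.09 5; 0 0 0.098 5; 0 0 0.101 5; 0 0 0.101 5; 0 0 0.101 5",
)

```text
t: 15.17
tool_pos: [0.4045, 0.3617, 0.0585]
orientation: [2.213, 2.23, 0.002]
force: [-0.1, -0.3, -0.7]
opening: 0.0932
gripper_force: 0.0
```

Call:
servo_tool(
  plan="0 0 0 0; 0 0 0 0; 0 0 0 0; 0 0 0 0; 0 0 0 0; 0 0 0 0; 0 0 0 0; 0 0 0 0; 0 0 0 0; 0 0 0 0; 0 0 0 0",
  grip=1,
  grip_force=25,
)

```text
t: 16.08
tool_pos: [0.4038, 0.3612, 0.0575]
orientation: [-2.213, -2.23, -0.0]
force: [-0.5, -0.1, 0.5]
opening: 0.0489
gripper_force: 25.0
```

Call:
servo_tool(
  plan="0 0 -0.02 0; 0 0 -0.055 -7; -0.01 0.005 -0.09 -14; -0.03 0.014 -0.09 -21; -0.06 0.028 -0.09 -28; -0.09 0.042 -0.09 -35; -0.12 0.056 -0.09 -42; -0.15 0.07 -0.09 -49; -0.18 0.084 -0.09 -56; -0.21 0.098 -0.09 -63; -0.235 0.109 -0.09 -70; -0.255 0.118 -0.09 -77",
)

```text
t: 17.08
tool_pos: [0.5242, 0.1048, 0.1471]
orientation: [-0.343, -3.123, 0.001]
force: [0.7, 0.2, -1.2]
opening: 0.0495
gripper_force: 25.0
```

Call:
servo_tool(
  plan="-0.002 -0.012 0.01 -7; -0.007 -0.014 0.03 -13; -0.007 -0.014 0.05 -13; -0.007 -0.014 0.06 -13; -0.007 -0.014 0.06 -13; -0.007 -0.014 0.06 -13",
)

```text
t: 17.58
tool_pos: [0.5267, 0.0921, 0.0869]
orientation: [0.005, -3.14, 0.0]
force: [0.5, 0.3, -1.6]
opening: 0.0494
gripper_force: 25.0
```

Call:
servo_tool(
  plan="-0.0045 0.001 0.01 0; -0.0045 0.001 0.02 0; -0.0045 0.001 0.03 0; -0.0045 0.001 0.038 0; -0.0045 0.001 0.043 0; -0.0045 0.001 0.046 0; -0.0045 0.001 0.048 0; -0.0045 0.001 0.0485 0; -0.0045 0.001 0.0485 0",
)

```text
t: 18.33
tool_pos: [0.5321, 0.093, 0.0394]
orientation: [-0.005, 3.141, 0.0]
force: [-2.0, -0.5, 0.4]
opening: 0.0488
gripper_force: 25.0
```

Call:
servo_tool(
  plan="0 0 0 0; 0 0 0 0; 0 0 0 0; 0 0 0 0; 0 0 0 0; 0 0 0 0",
  grip=-0.5,
)

```text
t: 18.83
tool_pos: [0.532, 0.093, 0.039]
orientation: [-0.005, 3.141, 0.0]
force: [0.1, -0.5, -0.2]
opening: 0.0698
gripper_force: 0.0
```

Call:
servo_tool(
  plan="0 0 -0.02 0; 0 0 -0.055 0; 0 0 -0.09 7; 0.01 0.02 -0.12 14; 0.022 0.05 -0.15 21; 0.036 0.08 -0.18 28; 0.05 0.11 -0.21 35; 0.064 0.14 -0.21 42; 0.077 0.17 -0.21 49; 0.09 0.2 -0.21 56; 0.098 0.22 -0.21 63; 0.102 0.227 -0.21 70",
  grip=-1,
)

```text
t: 19.83
tool_pos: [0.4276, 0.3226, 0.2491]
orientation: [-1.79, -2.581, -0.002]
force: [-0.6, -0.5, -0.1]
opening: 0.0928
gripper_force: 0.0
```

Call:
servo_tool(
  plan="0 0 0 7; 0 0 0 14; 0 0 0 20; 0 0 0 20; 0 0 0 20; 0 0 0 20",
)

```text
t: 20.33
tool_pos: [0.4292, 0.3195, 0.2489]
orientation: [-2.204, -2.239, -0.0]
force: [0.4, -0.0, 0.5]
opening: 0.0932
gripper_force: 0.0
```

```bash
python3 - <<'E'
from holes import *
w=grab('wrist','w4.png');t=grab('top','top4.png');sd=grab('side','side4.png')
s=status.read_state();print(s['tool_pos'],s['orientation'])
for p,a in holes(w,*[int(v) for v in np.r_[proj(w,[[.36,.41,.03]])[0],proj(w,[[.45,.23,.03]])[0]]],amin=20,amax=400): print(p,a,plane(w,[p],.03)[0])
for b in blobs(w,150,30,330,330,150,255,amin=1500): desc(w,b,.03)
for nm,c in (('top',t),): 
  for b in blobs(c,405,180,492,235,122,255): desc(c,b,.018)
cv2.imwrite('pics/c4.png',np.vstack([w['image'][:330],cv2.resize(sd['image'][235:335,190:390],(640,270))]))
E
```

```text
[0.4292 0.3195 0.249 ] [2.206  2.2367 0.0001]
[271.4225 152.741 ] 123.625 [0.3874 0.3802 0.03  ]
[303.0288 152.7162] 122.4375 [0.4194 0.3806 0.03  ]
[303.1909 176.4658] 117.0625 [0.4198 0.3567 0.03  ]
[272.1783 176.5782] 116.4375 [0.3878 0.3561 0.03  ]
[272.8659 199.4664] 112.1875 [0.3882 0.3322 0.03  ]
[303.3209 199.4351] 111.875 [0.4201 0.3327 0.03  ]
[303.5318 221.6018] 104.5625 [0.4205 0.3088 0.03  ]
[273.5576 221.629 ] 104.5625 [0.3885 0.3083 0.03  ]
[274.2638 243.016 ] 99.75 [0.3889 0.2844 0.03  ]
[303.6944 243.0472] 99.25 [0.4209 0.2848 0.03  ]
[274.9252 263.6596] 92.6875 [0.3892 0.2604 0.03  ]
[303.8279 263.6916] 92.25 [0.4212 0.2609 0.03  ]
px [288.1867 205.4675] area 7903.84375 rect [404.0188 320.9201] [ 61.3712 149.7445] 0.9 ell [404.3577 320.5352] [ 73.354  243.0892]
px [172.2484 117.6943] area 7793.46875 rect [285.3057 410.7435] [166.4294  55.1118] 89.3 ell [276.5015 413.0073] [115.0486 178.4887]
px [448.8355 207.9424] area 1991.5 rect [ 528.0185 -199.6715] [172.2994  83.6478] 83.4 ell [ 529.5844 -201.0632] [123.7614 208.0324]
```

View pics/c4.png

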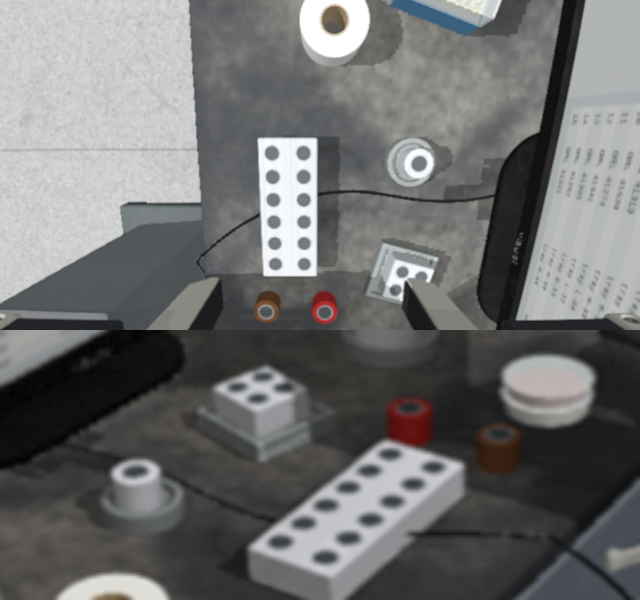

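The wrist picture shows the bare long block at (288,205) with its twelve holes. The small and square blocks sit in their nests at (412,160) and (408,275), both upright in the side strip. I'll grip the long block at its centre.

Call:
servo_tool(
  plan="0 -0.008 0.035 0; 0.001 -0.016 0.07 0; 0.001 -0.025 0.105 0; 0.001 -0.025 0.14 0; 0.001 -0.025 0.165 0; 0.001 -0.025 0.185 0; 0.001 -0.025 0.2 0; 0.001 -0.025 0.212 0; 0.001 -0.025 0.219 0; 0.001 -0.025 0.2215 0; 0.001 -0.025 0.2215 0",
)

```text
t: 21.4
tool_pos: [0.4042, 0.3203, 0.0274]
orientation: [-2.208, -2.235, 0.0]
force: [-0.3, 0.0, -0.7]
opening: 0.0927
gripper_force: 0.0
```

Call:
servo_tool(
  plan="0 0 0 0; 0 0 0 0; 0 0 0 0; 0 0 0 0; 0 0 0 0; 0 0 0 0; 0 0 0 0; 0 0 0 0; 0 0 0 0; 0 0 0 0",
  grip=1,
  grip_force=50,
)

```text
t: 22.23
tool_pos: [0.4043, 0.3205, 0.0278]
orientation: [-2.208, -2.235, -0.0]
force: [-1.9, -1.0, 5.9]
opening: 0.0595
gripper_force: 50.0
```

Call:
servo_tool(
  plan="0 0 -0.008 0; 0 0 -0.018 0; 0 0 -0.03 0; 0 0 -0.03 0",
)

```text
t: 22.57
tool_pos: [0.4056, 0.3212, 0.0603]
orientation: [2.207, 2.234, 0.006]
force: [1.3, 0.3, -5.7]
opening: 0.0592
gripper_force: 50.0
```

Call:
servo_tool(
  plan="0 0 -0.02 0; 0 0 -0.05 0; 0 0.005 -0.08 0; 0 0.01 -0.11 0; 0 0.017 -0.14 0; 0 0.024 -0.17 0; 0 0.031 -0.2 0; 0 0.038 -0.23 0; 0 0.045 -0.26 0; 0 0.046 -0.285 0; 0 0.046 -0.3 0; 0 0.046 -0.305 0",
)

```text
t: 23.57
tool_pos: [0.4511, 0.3212, 0.3663]
orientation: [2.207, 2.234, 0.008]
force: [-0.2, -0.2, -7.0]
opening: 0.0594
gripper_force: 50.0
```

```bash
python3 - <<'E'
from holes import *
s=status.read_state();print(s['tool_pos'],s['orientation'],s['force'],s['wrist_torque'])
c=load('side0');t=load('top4')
for b in blobs(c,330,165,415,220,105,255,amin=300): desc(c,b,.018); print(cv2.approxPolyDP(cv2.convexHull(b[1]),3,True).reshape(-1,2))
b=blobs(t,405,180,492,235,122,255)[0]; q=cv2.approxPolyDP(cv2.convexHull(b[1]),2.5,True).reshape(-1,2);print(q,plane(t,q,.018))
cv2.imwrite('pics/c5.png',np.vstack([cv2.resize(t['image'][180:240,400:500],(700,420)),cv2.resize(c['image'][160:220,320:420],(300,180)).copy() if 0 else cv2.resize(c['image'][165:215,325:525],(700,175))]))
E
```

```text
[0.4511 0.3212 0.3663] [2.2072 2.2335 0.0083] [-0.2408 -0.2004 -7.0113] [ 0.0458 -0.0773 -0.0227]
px [372.5192 187.5109] area 654.9375 rect [ 526.0988 -198.8146] [168.5049  84.8124] 83.4 ell [ 517.9203 -209.6816] [ 98.2254 225.3413]
[[398.625 180.875]
 [366.125 203.125]
 [347.875 196.875]
 [371.875 175.375]]
px [373.6965 168.3113] area 356.875 rect [ 569.5563 -302.6171] [146.3176  85.4778] 31.9 ell [ 615.5632 -354.4891] [137.5796 239.2533]
[[398.125 168.875]
 [386.125 176.875]
 [348.375 164.625]
 [395.875 164.625]]
[[417.625 189.875]
 [482.125 195.625]
 [480.125 226.125]
 [415.125 219.875]] [[ 0.5773 -0.12    0.018 ]
 [ 0.5597 -0.2886  0.018 ]
 [ 0.4785 -0.2797  0.018 ]
 [ 0.497  -0.1109  0.018 ]]
```

View pics/c5.png

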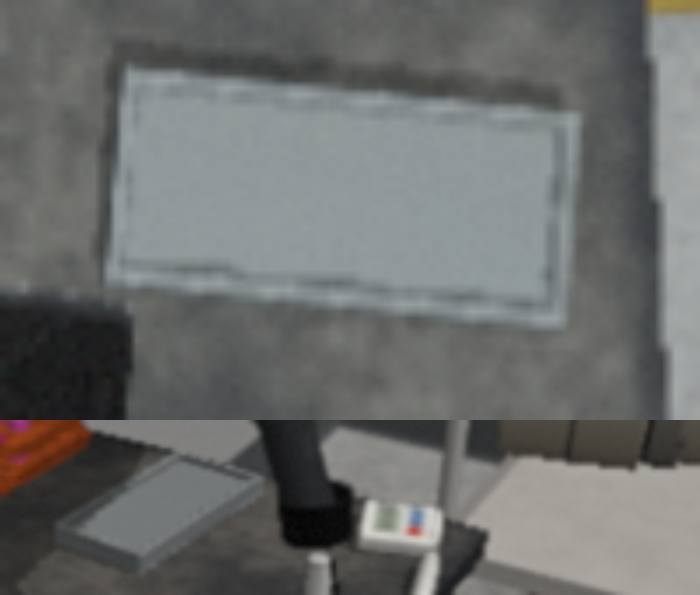

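The top crop shows the long nest unoccluded, turned about 6°, with its corners agreeing with a side-view rectangle at 83.4°. I'll carry the block over the scanner at z 0.36.

Call:
servo_tool(
  plan="-0.012 0 0 0; -0.035 0 0 0; -0.065 0 0 0; -0.1 0 0 0; -0.137 0 0 0; -0.174 0 0 0; -0.211 0 0 0; -0.248 0 0 0; -0.285 0 0 0; -0.322 0 0 0; -0.359 0 0 0; -0.396 0 0 0",
)

```text
t: 24.57
tool_pos: [0.4536, -0.077, 0.3606]
orientation: [-2.207, -2.234, 0.002]
force: [1.4, -0.3, -7.0]
opening: 0.06
gripper_force: 50.0
```

Call:
servo_tool(
  plan="-0.032 0.01 0 2; -0.06 0.024 0 4; -0.085 0.038 0 6; -0.105 0.052 0 6.9; -0.118 0.065 0 6.9; -0.125 0.074 0 6.9; -0.1255 0.078 0 6.9; -0.1255 0.078 0 6.9; -0.1255 0.078 0 6.9",
)

```text
t: 25.32
tool_pos: [0.5338, -0.1992, 0.3612]
orientation: [-2.336, -2.097, 0.001]
force: [-0.2, 0.7, -6.3]
opening: 0.0596
gripper_force: 50.0
```

```bash
python3 - <<'E'
from holes import *
s=status.read_state();print(s['tool_pos'],s['orientation'],s['force'])
print(np.degrees(2*np.arctan2(s['orientation'][1],s['orientation'][0])))
c=load('side0');t=load('top4')
# rim corners: top view vs side view
for a,b in [((482.1,195.6),(371.9,175.4)),((417.6,189.9),(348.3,193.5))]: pass
print(tri(t,[(480.1,226.1)],c,[(398.6,180.9)]))
print(tri(t,[(482.1,195.6)],c,[(371.9,175.4)]))
E
```

```text
[ 0.5338 -0.1992  0.3612] [-2.3365 -2.0969  0.0012] [-0.2112  0.7418 -6.3275]
-276.18746526887554
(array([ 0.479 , -0.2798,  0.0171]), np.float64(0.0005975209292524668))
(array([ 0.565 , -0.2897,  0.0084]), np.float64(0.007067150750215621))
```

Call:
servo_tool(
  plan="-0.001 -0.0055 0.01 0; -0.001 -0.0055 0.035 0; -0.001 -0.0055 0.065 0; -0.001 -0.0055 0.1 0; -0.001 -0.0055 0.135 0; -0.001 -0.0055 0.17 0; -0.001 -0.0055 0.2 0; -0.001 -0.0055 0.23 0; -0.001 -0.0055 0.255 0; -0.001 -0.0055 0.275 0; -0.001 -0.0055 0.285 0; -0.001 -0.0055 0.285 0",
)

```text
t: 26.32
tool_pos: [0.5265, -0.1985, 0.0746]
orientation: [-2.334, -2.096, 0.003]
force: [-0.9, -0.0, -7.0]
opening: 0.0594
gripper_force: 50.0
```

```bash
python3 - <<'E'
from holes import *
w=grab('wrist','w6.png');sd=grab('side','side6.png')
s=status.read_state();print(s['tool_pos'],s['orientation'],s['force'])
cv2.imwrite('pics/c6.png',np.vstack([w['image'][100:400],cv2.resize(sd['image'][150:220,320:460],(560,280)) if 0 else cv2.resize(sd['image'][145:220,310:470],(640,300))]))
E
```

```text
[ 0.5291 -0.1999  0.0784] [2.3374 2.0981 0.0004] [ 0.8981  0.1887 -6.1174]
```

View pics/c6.png

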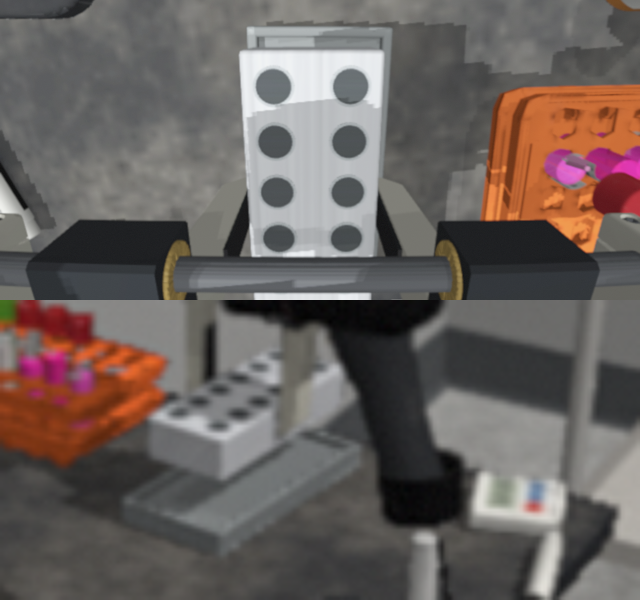

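The wrist picture shows the held block covering the nest, with the nest's far rim corners at (248,128) and (391,128) in full-frame pixels, and the block's top corners at (241,151) and (384,148). I'll check the offset between them.

```bash
python3 - <<'E'
from holes import *
w=load('w6')
N=plane(w,[(248,128),(391,128)],.018);B=plane(w,[(240,151),(384,148)],.081)
print(N,B); 
for P in (N,B): print(P.mean(0)[:2], np.linalg.norm(P[1]-P[0]), np.degrees(np.arctan2(*(P[1]-P[0])[1::-1])))
r=np.radians(-6.2); u=np.array([-np.sin(r),np.cos(r)])
print('nest centre',N.mean(0)[:2]-u*.086,'block centre',B.mean(0)[:2]-u*.075)
H=[(p,a) for p,a in holes(w,235,140,390,300,amin=300,amax=2000)]
for p,a in H: print(p,a,plane(w,[p],.081)[0])
E
```

```text
[[ 0.5    -0.1111  0.018 ]
 [ 0.579  -0.1196  0.018 ]] [[ 0.5067 -0.1213  0.081 ]
 [ 0.5627 -0.1262  0.081 ]]
[ 0.5395 -0.1154] 0.07943449923876723 -6.157767116753087
[ 0.5347 -0.1237] 0.05622047271107201 -5.0159969123492925
nest centre [ 0.5302 -0.2009] block centre [ 0.5266 -0.1983]
[350.1749 186.3405] 945.25 [ 0.5484 -0.1398  0.081 ]
[272.964  186.2128] 925.6875 [ 0.5177 -0.1364  0.081 ]
[274.8798 241.4603] 900.375 [ 0.5153 -0.1594  0.081 ]
[348.7726 241.2437] 898.0625 [ 0.546  -0.1626  0.081 ]
```

Call:
servo_tool(
  plan="-0.002 0.002 0.004 0; -0.002 0.002 0.01 0; -0.002 0.002 0.016 0; -0.002 0.002 0.016 0; -0.002 0.002 0.016 0; -0.002 0.002 0.016 0",
)

```text
t: 26.92
tool_pos: [0.5306, -0.2023, 0.0614]
orientation: [-2.338, -2.098, 0.0]
force: [0.1, -0.3, -6.7]
opening: 0.0595
gripper_force: 50.0
```

```bash
python3 - <<'E'
from holes import *
w=grab('wrist','w7.png'); s=status.read_state();print(s['tool_pos'],s['orientation'],s['force'])
zt=s['tool_pos'][2]+.0025
u=np.array([.108,.994])
H=sorted(holes(w,225,130,400,300,amin=300,amax=2000),key=lambda h:h[0][1])
P=[plane(w,[p],zt)[0][:2] for p,a in H]; print(np.array(P))
print('block c',(P[0]+P[1])/2-u*.06,(P[2]+P[3])/2-u*.036)
b=blobs(w,200,80,430,150,120,200,amin=30)
for k in b: print(k[0],cv2.approxPolyDP(cv2.convexHull(k[1]),3,True).reshape(-1,2).tolist())
E
```

```text
[ 0.5308 -0.2023  0.0616] [2.3383 2.0978 0.0001] [ 0.1022 -0.0467 -5.1308]
[[ 0.5213 -0.1406]
 [ 0.5529 -0.1441]
 [ 0.5504 -0.1676]
 [ 0.5188 -0.1642]]
block c [ 0.5306 -0.202 ] [ 0.5307 -0.2017]
115.1875 [[203.625, 101.375], [209.375, 112.375], [199.625, 117.375], [199.625, 101.625]]
11414.09375 [[429.375, 79.625], [425.625, 97.375], [386.125, 149.375], [200.875, 149.375], [202.125, 131.375], [243.375, 79.625]]
86.0 [[224.875, 79.625], [199.625, 88.375], [203.375, 79.625]]
```

```bash
python3 - <<'E'
from h import *
w=load('w7'); cv2.imwrite('pics/c7.png',cv2.resize(w['image'][90:210,215:415],(800,480),interpolation=cv2.INTER_CUBIC))
E
```

```text
(no output)
```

View pics/c7.png

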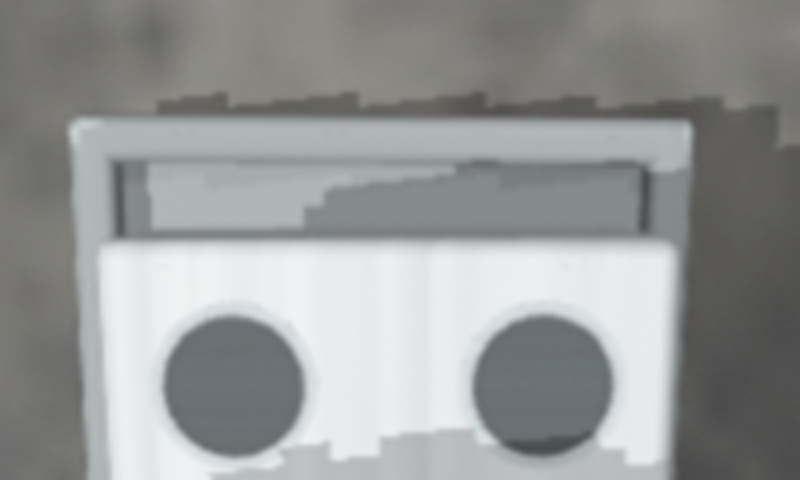

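The settled crop shows the nest's outer rim corners at (72,120) and (690,122) and the block's top edge from (102,244) to (678,244).

```bash
python3 - <<'E'
from holes import *
w=load('w7'); u=np.array([.108,.994])
f=lambda x,y:(215+(x+.5)/4-.5,90+(y+.5)/4-.5)
N=plane(w,[f(72,120),f(690,122)],.018);print(N,np.linalg.norm(N[1]-N[0]),np.degrees(np.arctan2(*(N[1]-N[0])[1::-1])),N.mean(0)[:2]-u*.086)
B=plane(w,[f(102,244),f(678,244)],.0641);print(np.linalg.norm(B[1]-B[0]),B.mean(0)[:2]-u*.075,np.degrees(np.arctan2(*(B[1]-B[0])[1::-1])))
E
```

```text
[[ 0.4995 -0.1103  0.018 ]
 [ 0.5788 -0.1192  0.018 ]] 0.07981340501964333 -6.434568023428856 [ 0.5299 -0.2003]
0.05766337159347633 [ 0.5308 -0.2026] -6.241719090159129
```

Call:
servo_tool(
  plan="0.0015 -0.001 0.004 0; 0.0015 -0.001 0.009 0; 0.0015 -0.001 0.014 0; 0.0015 -0.001 0.018 0; 0.0015 -0.001 0.02 0; 0.0015 -0.001 0.0215 0; 0.0015 -0.001 0.022 0; 0.0015 -0.001 0.022 0; 0.0015 -0.001 0.022 0",
)

```text
t: 27.72
tool_pos: [0.5299, -0.2007, 0.0398]
orientation: [-2.338, -2.098, 0.0]
force: [-3.3, 1.7, -0.7]
opening: 0.0598
gripper_force: 50.0
```

Call:
servo_tool(
  plan="0 0 0 0; 0 0 0 0; 0 0 0 0; 0 0 0 0; 0 0 0 0; 0 0 0 0; 0 0 0 0; 0 0 0 0",
  grip=-0.8,
)

```text
t: 28.38
tool_pos: [0.5299, -0.2007, 0.0394]
orientation: [2.338, 2.098, 0.0]
force: [-0.6, -0.1, 0.0]
opening: 0.0838
gripper_force: 0.0
```

Call:
servo_tool(
  plan="0 0 -0.01 0; 0 0 -0.03 0; 0 0 -0.06 0; 0 0 -0.095 0; 0 0 -0.13 0; 0 0 -0.165 0; 0 0 -0.2 0; 0 0 -0.235 0; 0 0 -0.27 0; 0 0 -0.29 0; 0 0 -0.3 0; 0 0 -0.3 0",
)

```text
t: 29.38
tool_pos: [0.5307, -0.2011, 0.343]
orientation: [2.335, 2.095, 0.003]
force: [0.7, -0.2, 0.5]
opening: 0.0836
gripper_force: 0.0
```

```bash
python3 - <<'E'
from holes import *
w=grab('wrist','w8.png');sd=grab('side','side8.png');t=grab('top','top8.png')
cv2.imwrite('pics/c8.png',np.hstack([cv2.resize(sd['image'][160:340,210:420],(460,394)),cv2.resize(w['image'],(340,394))[:,:]]))
P=np.array([plane(w,[p],.042)[0] for p,a in holes(w,200,100,450,300,amin=60,amax=400)]);print(P)
E
```

```text
[[ 0.4981 -0.1905  0.042 ]
 [ 0.5203 -0.1393  0.042 ]
 [ 0.5521 -0.1427  0.042 ]
 [ 0.6625 -0.1754  0.042 ]
 [ 0.5178 -0.1631  0.042 ]
 [ 0.5495 -0.1665  0.042 ]
 [ 0.5152 -0.1869  0.042 ]
 [ 0.547  -0.1903  0.042 ]
 [ 0.5127 -0.2107  0.042 ]
 [ 0.5445 -0.214   0.042 ]
 [ 0.6803 -0.2434  0.042 ]
 [ 0.6575 -0.2418  0.042 ]
 [ 0.5102 -0.2345  0.042 ]
 [ 0.5419 -0.2379  0.042 ]
 [ 0.5077 -0.2583  0.042 ]
 [ 0.5394 -0.2616  0.042 ]]
```

View pics/c8.png

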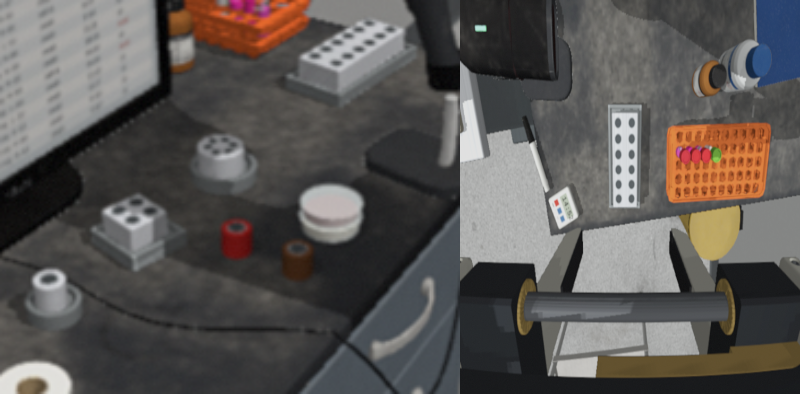

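The picture shows all four blocks upright in their nests: small (50,290), square (135,225), round (220,155) and long (352,55). The dishes and labels haven't moved. The long block's hole pitch matches a top at 42 mm, so it lies flat.

```bash
python3 -c "
from plant import robot
print(robot.close_job())"
```

```text
the job is handed in; nothing more can be done
None
```

All four blocks are upright in their own nests, placed in the order small, square, round, long, and the job was handed in at about 30 s on the robot's clock.

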